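# Tip the cradles, find the filter housing with the loose core

### The job

One of the three capped filter housings on the tilt cradles has come loose inside: press down one end of a cradle and let go, and a sound housing swings back level while the loose one stays tipped because its core has slid. Find it this way, and once its cradle has stayed tipped with nothing touching it, move that housing to the open grey tray and set it down lying flat inside, without dropping it. Leave the two sound ones in their cradles, back at level, and do not disturb the small parts lying between the cradles.

Things in the scene. Friction and masses are not known exactly. Their poses are not given: they have to be found in the camera images.
- cradle_a (a joint): tilt, rad: 0 level, +0.2 = stop with the end nearer the robot down, -0.2 = stop with the far end down. A weak spring returns it (0.5 N on a tab holds it at the stop). Let go, a cradle with a sound housing is level again within a second; one whose core is loose (it slides to the low end beyond 0.1 rad of tilt, in half a second) stays down at the stop.
- cradle_b (a joint): tilt, rad: 0 level, +0.2 = stop with the end nearer the robot down, -0.2 = stop with the far end down. A weak spring returns it (0.5 N on a tab holds it at the stop). Let go, a cradle with a sound housing is level again within a second; one whose core is loose (it slides to the low end beyond 0.1 rad of tilt, in half a second) stays down at the stop.
- cradle_c (a joint): tilt, rad: 0 level, +0.2 = stop with the end nearer the robot down, -0.2 = stop with the far end down. A weak spring returns it (0.5 N on a tab holds it at the stop). Let go, a cradle with a sound housing is level again within a second; one whose core is loose (it slides to the low end beyond 0.1 rad of tilt, in half a second) stays down at the stop.
- stand_a: fixed aluminium stand of cradle a: base 110 x 100, two uprights 8 thick, outside faces 80 apart, tops 66 above the bench. Origin at the centre of its underside, x pointing away from the robot (yaw up to 0.2 rad), z up; the pivot runs along y, 60 up.
- seat_a (a point): on cradle a (white plastic, 270 long x 50 wide), turning with it: where its housing's centre belongs, 34 above the pivot, 94 above the bench when level. x runs along the cradle away from the robot, z up when level. V blocks under the end caps and low end walls hold the housing; the middle is open at the sides; the cradle's floor is 30 below this point.
- tab_a (a point): on cradle a: centre of the top face of the bare finger tab at the end nearer the robot, where it can be pressed down; 118 from the pivot, 64 above the bench when level, sinking 23 to the stop. The tab is 55 long x 36 wide x 8 thick; an equal one is at the far end.
- stand_b: fixed aluminium stand of cradle b: base 110 x 100, two uprights 8 thick, outside faces 80 apart, tops 66 above the bench. Origin at the centre of its underside, x pointing away from the robot (yaw up to 0.2 rad), z up; the pivot runs along y, 60 up.
- seat_b (a point): on cradle b (white plastic, 270 long x 50 wide), turning with it: where its housing's centre belongs, 34 above the pivot, 94 above the bench when level. x runs along the cradle away from the robot, z up when level. V blocks under the end caps and low end walls hold the housing; the middle is open at the sides; the cradle's floor is 30 below this point.
- tab_b (a point): on cradle b: centre of the top face of the bare finger tab at the end nearer the robot, where it can be pressed down; 118 from the pivot, 64 above the bench when level, sinking 23 to the stop. The tab is 55 long x 36 wide x 8 thick; an equal one is at the far end.
- stand_c: fixed aluminium stand of cradle c: base 110 x 100, two uprights 8 thick, outside faces 80 apart, tops 66 above the bench. Origin at the centre of its underside, x pointing away from the robot (yaw up to 0.2 rad), z up; the pivot runs along y, 60 up.
- seat_c (a point): on cradle c (white plastic, 270 long x 50 wide), turning with it: where its housing's centre belongs, 34 above the pivot, 94 above the bench when level. x runs along the cradle away from the robot, z up when level. V blocks under the end caps and low end walls hold the housing; the middle is open at the sides; the cradle's floor is 30 below this point.
- tab_c (a point): on cradle c: centre of the top face of the bare finger tab at the end nearer the robot, where it can be pressed down; 118 from the pivot, 64 above the bench when level, sinking 23 to the stop. The tab is 55 long x 36 wide x 8 thick; an equal one is at the far end.
- mid_a (a point): centre (on the axis, half-way along) of the capped filter housing lying in cradle a: black plastic, 0.6 kg, 140 long; two end caps 56 diameter x 40 long, between them a ribbed waist 44 diameter x 60 long to grip; steel port 18 long, 22 diameter on the far end. Its x axis runs along it, towards the port. All three look the same; the core inside may be fixed or free to slide 30 either way.
- mid_b (a point): centre (on the axis, half-way along) of the capped filter housing lying in cradle b: black plastic, 0.6 kg, 140 long; two end caps 56 diameter x 40 long, between them a ribbed waist 44 diameter x 60 long to grip; steel port 18 long, 22 diameter on the far end. Its x axis runs along it, towards the port. All three look the same; the core inside may be fixed or free to slide 30 either way.
- mid_c (a point): centre (on the axis, half-way along) of the capped filter housing lying in cradle c: black plastic, 0.6 kg, 140 long; two end caps 56 diameter x 40 long, between them a ribbed waist 44 diameter x 60 long to grip; steel port 18 long, 22 diameter on the far end. Its x axis runs along it, towards the port. All three look the same; the core inside may be fixed or free to slide 30 either way.
- tray: reject tray, fixed: grey plastic, open, 240 (x) x 190 (y) outside, 30 high, walls and floor 5 thick. Origin at the centre of its underside, z up. It stands to one side of the cradles, left or right; a grey gauge box (150 x 150 x 90 high) stands on the other.
- wrench: bystander, not to be disturbed: steel wrench 140 long lying between two cradles; origin under its middle
- spare_cap: bystander, not to be disturbed: black round cap, 52 diameter, 35 high beyond the cradles; origin at the centre of its underside
- fitting: bystander, not to be disturbed: small steel and brass fitting, 24 diameter, 26 high, standing; origin at the centre of its underside
- end_plug: bystander, not to be disturbed: aluminium disc, 40 diameter, 25 high; origin at the centre of its underside
Mind the look-alikes: they are no part of the job. Leave any blue look-alike of the part that bears mid_a alone.

How it is judged:
By the outcome, as a careful person would: the job done as asked, in the order asked, and still so for the second after the job is handed in, with the robot touching nothing.
It also fails if it takes over 72 s, if anything falls off the work surface, if the arm or the gripper's body presses on something with over 40 N, if the wrist force passes 120 N, or if a joint passes its speed limit or range.

### The arm

A 6-joint arm with a two-finger parallel gripper is mounted at the origin on the work surface. World frame = base frame: x ahead of the robot, y to its left, z up, the work surface at z = 0. Lengths are in m, angles in rad, forces in N, time in s.
With the tool pointing down it reaches from about 0.35 to 0.775 m from the base axis. Payload 5.5 kg.
Tool frame: the origin (TCP) lies at the very end of the fingers, on their centre line; the grasp point (between the pads) lies 19 mm behind it (bot.grasp_offset is the z of the grasp point in the tool frame, in m); z points along the fingers, y is the direction in which the jaws open and shut (so a half turn about z gives the same grasp; the last joint's range is limited). The gripper opens to 85 mm and grips with 20 to 120 N. Pads are 22 mm wide; open, the fingers measure 114 mm over their backs; the gripper's body (76 mm by 85 mm) begins 54 mm behind the grasp point. The pads swing forward as they close: fully open they stand 13 mm farther back than shut.
Start: joints at [0.963, 0.313, 0.046, 1.304, 0, 1.431], TCP at [0.259, 0.513, 0.231] pointing down, gripper open.
Joint ranges: [-2.76, 2.76], [-0.86, 1.69], [-1.03, 1.26], [-2.2, 2.34], [-1.47, 1.5], [-3.14, 3.14]. Speed limits (rad/s): [2.57, 2.57, 3.14, 3.14, 3.14, 3.14].

### API

Orientations are given as a 3x3 rotation matrix whose columns are the frame's x, y, z axes.
In Python, from workcell import bot gives the robot as it stands.
- The arm moves only by the tool apply_moves, never from a script. Its argument "targets" is a list of rows, each a list of 3 entries, a list of its own where there are three numbers: the shift along the tool's x, y, z each as a share of 300 mm, from -1 to 1, then the turn, a rotation vector about the tool's x, y, z each as a share of 90 degrees, from -1 to 1, then the closure, from -1 (fully open) to 1 (shut). A call has exactly 10 rows; each row shifts and turns the pose as measured when the row begins, along the tool's axes as they then stand; what a row does not reach is not made up. A row lasts 1/10 s, in which the tool goes at most 50 mm and 8.59 degrees, less where a joint would pass 70% of its speed; a pose out of reach is approached as far as the arm can. A call with a number of a shift or a turn outside -1 to 1 is refused whole. A call with a gripper value outside its range is refused whole. The fingers move at their own pace and stop on an object; "grip_force" is the grip in N (left out, the last holds). Time passes only in rows, so rows that do not move let the fingers close, or fill a call up. It gives the time, the measured TCP pose, the force and the opening at its end, in the units of the state.
- bot.sense(): the state, without advancing time (a new reading comes with each control period).
- bot.get_image(name): name is "side" or "top"; returns a dict with "color" (480x640x3 uint8, blue, green, red), "z_map" (480x640 float32, m along the optical axis (not along the pixel's ray), 0 where there is no reading), "fx", "fy", "cx", "cy" (pixels), "eye" and "orientation" of the camera in the world. Camera axes: x right, y up, looking along -z (the intrinsics and any distortion apply to the point x, -y, -z); pixel columns grow to the right and rows downward; lengths in m; the calibration is good to about 2 mm. A picture is of the moment at which its call begins.
- bot.close_job(): hands the job in, once; it reports no verdict.
The state is a dict: "time_s": time; "joint_pos": joint angles; "joint_velocities": joint speeds; "joint_efforts": joint torques, N m; "ee_pos": TCP position; "tool_rot": TCP orientation; "contact_force": force on the tool from outside, world axes, zero at the start; "ft_torque": the same for the moment, N m; "opening": finger opening in m.
Only numpy, scipy, OpenCV 4.12 (cv2) and the standard library are available. Lean on these libraries where they do the work, as an engineer would, in place of code of your own. Each camera call takes 0.05 s, during which the arm holds its last target.

## Working session

There is one attempt and no reset: what is moved stays moved. The work goes in short steps, Python scripts to look and compute and a tool call to move; the robot and the scene stay as the last step left them, time stands still between calls to the robot, and variables do not carry over. Pictures are saved under pics/ and viewed, and the job is handed in when it is done.

Besides the shell and the picture viewer there is one more tool, called after "Call:" as name(argument=value, ...), one argument or row to a line, values as JSON. apply_moves: Moves the arm, as the interface text tells. Its arguments: {"type":"object","properties":{"targets":{"type":"array"},"grip_force":{"type":"number"}},"required":["targets"]}

```bash
ls; mkdir -p pics
python3 - <<'E'
from workcell import bot
import cv2,numpy as np,pickle
s=bot.sense();print(s)
for n in("side","top"):
    im=bot.get_image(n);cv2.imwrite(f"pics/{n}0.png",im["color"]);pickle.dump(im,open(f"{n}0.pkl","wb"))
    print(n,{k:im[k] for k in im if k not in("color","z_map")})
E
```

```text
pics
{'time_s': 0.0, 'joint_pos': array([9.63420044e-01, 3.14004203e-01, 4.49887046e-02, 1.30362230e+00,
       1.46081675e-05, 1.43122271e+00]), 'joint_velocities': array([-4.54271087e-06,  1.00229299e-03,  1.60161583e-03,  3.66469900e-04,
        1.87010803e-03, -3.43646308e-04]), 'joint_efforts': array([-2.97619717e-04, -4.80626357e+01,  2.98534620e+01,  1.94411696e-02,
       -2.40120162e-04, -2.29770029e-05]), 'ee_pos': array([0.25897659, 0.51279986, 0.2304107 ]), 'tool_rot': array([[-8.92561126e-01,  4.50925167e-01, -1.06295117e-03],
       [ 4.50926339e-01,  8.92559900e-01, -1.50378449e-03],
       [ 2.70653320e-04, -1.82153226e-03, -9.99998304e-01]]), 'contact_force': array([0.2539688 , 0.23688865, 0.71514555]), 'ft_torque': array([-0.01539885,  0.01081102,  0.05387326]), 'opening': 0.0853118140261668}
side {'fx': 591.4208956692106, 'fy': 591.4208956692106, 'cx': 316.2908846317533, 'cy': 239.4926304009572, 'eye': array([ 0.41256417, -0.78046875,  0.99131709]), 'orientation': array([[ 0.99501956,  0.07958839, -0.06001469],
       [-0.09947288,  0.75403416, -0.64925929],
       [-0.00642037,  0.65199553,  0.75819563]])}
top {'fx': 620.8702721160057, 'fy': 620.8702721160057, 'cx': 313.137793913313, 'cy': 239.70752484375228, 'eye': array([ 0.18252317, -0.0042728 ,  1.58829712]), 'orientation': array([[ 0.05086535,  0.97507586, -0.21596246],
       [-0.99870316,  0.05013233, -0.00887452],
       [ 0.00217337,  0.2161338 ,  0.97636134]])}
```

View pics/side0.png

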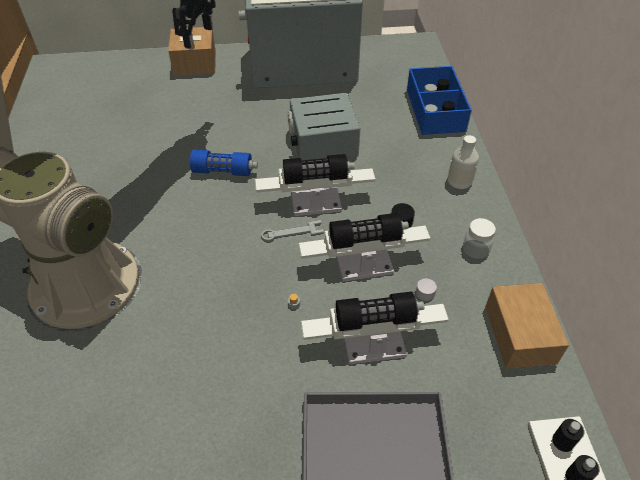

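View pics/top0.png

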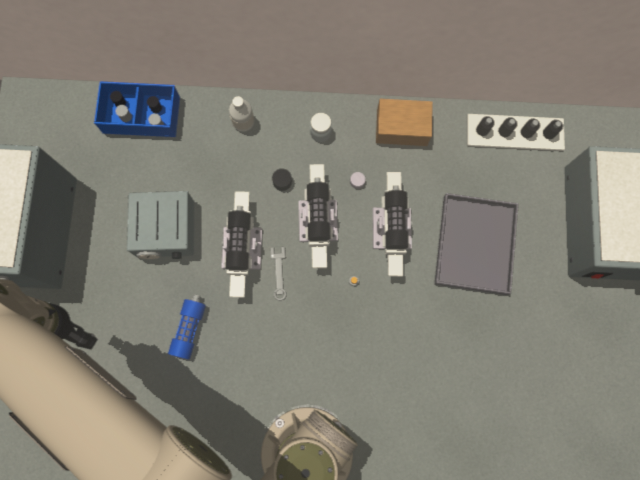

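The top view is +x up and +y left. The black housings sit in white cradles at about (238,240), (318,210) and (396,220). Three things could be mistaken for them: the blue housing at (187,327), the black spare cap at (282,180), and the black bottles in the rack at (485–555,128). The tray is at (477,245) and the gauge box at (160,223). Next I'll measure.

```bash
cat > h.py <<'E'
import numpy as np,cv2,pickle
def world(im,u,v,z=None):
    d=np.array([(u-im["cx"])/im["fx"],-(v-im["cy"])/im["fy"],-1.0])
    R=np.array(im["orientation"]);e=np.array(im["eye"])
    if z is None:
        zz=im["z_map"][int(round(v)),int(round(u))];return e+R@(d*zz)
    w=R@d;return e+w*(z-e[2])/w[2]
def cloud(im):
    v,u=np.mgrid[0:480,0:640]
    d=np.stack([(u-im["cx"])/im["fx"],-(v-im["cy"])/im["fy"],-np.ones(u.shape)],-1)*im["z_map"][...,None]
    return d@np.array(im["orientation"]).T+np.array(im["eye"])
def proj(im,p):
    q=np.array(im["orientation"]).T@(np.array(p)-im["eye"]);return im["cx"]+im["fx"]*q[0]/-q[2], im["cy"]-im["fy"]*q[1]/-q[2]
E
python3 - <<'E'
from h import *
np.set_printoptions(precision=4,suppress=True)
t=pickle.load(open("top0.pkl","rb"));s=pickle.load(open("side0.pkl","rb"))
cv2.imwrite("pics/topc.png",cv2.resize(t["color"][150:310,210:410],None,fx=4,fy=3.7,interpolation=cv2.INTER_CUBIC))
cv2.imwrite("pics/sidec.png",cv2.resize(s["color"][140:370,240:460],None,fx=3.4,fy=2.6,interpolation=cv2.INTER_CUBIC))
# colour based
for n,im,boxes in(("top",t,[(220,185,265,300),(300,160,340,270),(375,168,415,278)]),("side",s,[(250,150,380,215),(295,200,435,280),(295,285,450,365)])):
    P=cloud(im);c=im["color"].astype(int)
    for b in boxes:
        sl=np.s_[b[1]:b[3],b[0]:b[2]]
        p=P[sl].reshape(-1,3);k=c[sl].reshape(-1,3)
        w=(k.min(1)>150)&(p[:,2]>.05)&(p[:,2]<.08)
        q=p[w]; m=q[:,:2].mean(0);r=cv2.minAreaRect(q[:,:2].astype(np.float32))
        d=(k.max(1)<70)&(p[:,2]>.085)
        h=p[d];r2=cv2.minAreaRect(h[:,:2].astype(np.float32))
        print(n,"white",w.sum(),np.median(q[:,2]),r,"\n   black",d.sum(),h[:,2].max(),r2)
for n,pts in(("top",[(237,290),(319,258),(396,268),(241,200),(317,172),(394,180),(440,200),(514,201),(509,292),(438,285),(477,245),(282,180),(358,180),(354,281),(279,272)]),("side",[(266,184),(312,248),(316,327)])):
    im=t if n=="top" else s
    for p in pts: print(n,p,world(im,*p))
E
```

```text
top white 636 0.06502094528467006 ((0.5014286637306213, 0.1953917294740677), (0.08048177510499954, 0.2700689136981964), 81.61195373535156) 
   black 782 1.5882971160953614 ((0.3634367883205414, 0.13152000308036804), (0.44177550077438354, 0.0975298285484314), 24.442323684692383)
top white 628 0.06488310652947504 ((0.5864402055740356, 0.0007803067564964294), (0.26926931738853455, 0.08518239110708237), 15.1650972366333) 
   black 729 1.5882971160953614 ((0.4183202385902405, -0.011638626456260681), (0.4690645933151245, 0.05095495283603668), 4.410562038421631)
top white 698 0.06493565187319605 ((0.5751432180404663, -0.19136452674865723), (0.27144497632980347, 0.08387759327888489), 1.9799726009368896) 
   black 714 0.130017984270834 ((0.5724688172340393, -0.19267337024211884), (0.1378297358751297, 0.051249027252197266), 2.380140542984009)
side white 549 0.06399008376600823 ((0.5014774799346924, 0.18401378393173218), (0.26972150802612305, 0.06603866070508957), 1.4509996175765991) 
   black 1292 0.9913170876911767 ((0.4938453733921051, -0.28183239698410034), (1.0000752210617065, 0.1443227231
[... 618 characters left out ...]
 0.1908 0.0645]
top (319, 258) [ 0.4736 -0.0074  0.0642]
top (396, 268) [ 0.458  -0.2     0.0654]
top (241, 200) [0.6137 0.1985 0.0644]
top (317, 172) [0.6975 0.0087 0.0673]
top (394, 180) [ 0.6873 -0.19    0.0641]
top (440, 200) [ 0.6597 -0.3216 -0.0018]
top (514, 201) [ 0.6656 -0.5168  0.003 ]
top (509, 292) [ 0.4174 -0.4906  0.031 ]
top (438, 285) [ 0.4305 -0.3171  0.0023]
top (477, 245) [ 0.5406 -0.4176  0.0046]
top (282, 180) [0.6812 0.0993 0.037 ]
top (358, 180) [ 0.6951 -0.0999  0.0257]
top (354, 281) [ 0.4266 -0.0994  0.023 ]
top (279, 272) [0.4422 0.0935 0.0093]
side (266, 184) [0.3897 0.1932 0.0604]
side (312, 248) [ 0.4751 -0.0071  0.0626]
side (316, 327) [ 0.4643 -0.1979  0.0654]
```

View pics/topc.png

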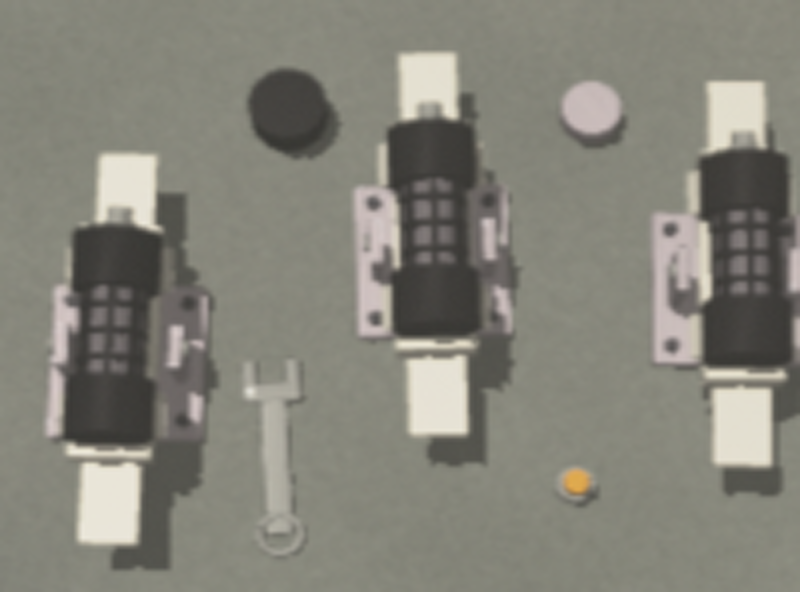

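View pics/sidec.png

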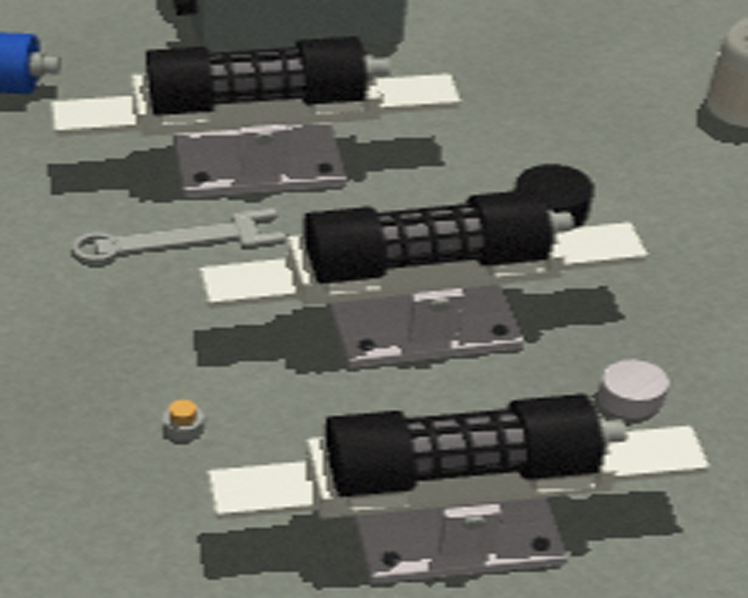

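Run:
```python
from h import *
np.set_printoptions(precision=4,suppress=True)
t=pickle.load(open("top0.pkl","rb"));s=pickle.load(open("side0.pkl","rb"))
C={"L":(.498,.195),"M":(.585,.0005),"R":(.573,-.195)}
for n,im in(("top",t),("side",s)):
    P=cloud(im).reshape(-1,3);c=im["color"].astype(int).reshape(-1,3)
    for k,(x,y) in C.items():
        near=(abs(P[:,0]-x)<.15)&(abs(P[:,1]-y)<.06)
        res=[]
        for lo,hi in((-.15,-.088),(.095,.15)):
            w=near&(c.min(1)>150)&(P[:,2]>.05)&(P[:,2]<.074)&(P[:,0]-x>lo)&(P[:,0]-x<hi)
            r=cv2.minAreaRect(P[w][:,:2].astype(np.float32));res.append(np.array(r[0]));print(n,k,w.sum(),r,np.median(P[w][:,2]))
        print("   mid",(res[0]+res[1])/2,"yaw",np.arctan2(*(res[1]-res[0])[::-1]))
        h=near&(c.max(1)<75)&(P[:,2]>.09)&(P[:,2]<.14)
        r=cv2.minAreaRect(P[h][:,:2].astype(np.float32));print("   black",h.sum(),r,np.percentile(P[h][:,2],[5,50,98]))
    g=(P[:,2]>.024)&(P[:,2]<.036)&(P[:,1]<-.28)&(P[:,1]>-.56)&(P[:,0]>.38)&(P[:,0]<.7)
    print(n,"tray",cv2.minAreaRect(P[g][:,:2].astype(np.float32)))
```

```text
top L 252 ((0.38899460434913635, 0.1913234144449234), (0.04303518310189247, 0.035740286111831665), 4.349874019622803) 0.06477486657564335
top L 217 ((0.6158714294433594, 0.1972728669643402), (0.03629053011536598, 0.0455048568546772), 89.58779907226562) 0.06458932765290681
   mid [0.5024 0.1943] yaw 0.026217262807368386
   black 889 ((0.5003233551979065, 0.19293390214443207), (0.13848863542079926, 0.05240030586719513), 1.3323979377746582) [0.0993 0.116  0.1258]
top M 260 ((0.4741102457046509, -0.007473815232515335), (0.04650428518652916, 0.03509796783328056), 2.977630138397217) 0.06441641061606962
top M 196 ((0.7009066343307495, 0.008866253308951855), (0.04218101128935814, 0.036104097962379456), 2.9474642276763916) 0.06457771069763008
   mid [0.5875 0.0007] yaw 0.07192303024479571
   black 839 ((0.5840914249420166, 0.0006462708115577698), (0.1392984241247177, 0.051878672093153), 4.444843292236328) [0.1005 0.1162 0.1268]
top R 269 ((0.46223458647727966, -0.19776572287082672), (0.04551100358366966, 0.03518998622894287), 1.568922996520996) 0.06464214986271477
top R 203 ((0.68928229808807
[... 1252 characters left out ...]
 -0.0007515363395214081), (0.1585017591714859, 0.057041168212890625), 4.143710136413574) [0.0937 0.112  0.1233]
side R 427 ((0.46212854981422424, -0.19711041450500488), (0.04647574573755264, 0.03751687332987785), 2.017075300216675) 0.06397155775878771
side R 347 ((0.6884061694145203, -0.18828731775283813), (0.04066530615091324, 0.03806786984205246), 0.3499089479446411) 0.0638500140733187
   mid [ 0.5753 -0.1927] yaw 0.038972609339491475
   black 1944 ((0.5735653638839722, -0.1950567066669464), (0.14032597839832306, 0.05698387697339058), 2.9566497802734375) [0.0947 0.1132 0.1235]
side tray ((0.5439998507499695, -0.39204320311546326), (0.15237678587436676, 0.24029541015625), 84.38103485107422)
```

```bash
cat >> h.py <<'E'
from scipy.spatial.transform import Rotation as Ro
def down(yaw,tilt=0):
    # tool x toward -x world (rotated yaw), z down ; tilt about world-y-ish (cradle pivot): + = near end down
    c,s=np.cos(yaw),np.sin(yaw)
    R=np.array([[-c,-s,0],[-s,c,0],[0,0,-1.]])
    return Ro.from_rotvec(np.array([-s,c,0])*-tilt).as_matrix()@R
def plan(p0,R0,p1,R1,n,nr=None):
    p0=np.array(p0);p1=np.array(p1);nr=nr or n
    rv=Ro.from_matrix(R0.T@R1).as_rotvec();R=R0
    for i in range(n):
        d=R.T@(p1-p0)/n/.3; r=rv/nr/(np.pi/2) if i<nr else np.zeros(3)
        print([list(np.round(d,3)),list(np.round(r,3))])
        R=R@Ro.from_rotvec(r*np.pi/2).as_matrix()
E
python3 - <<'E'
from h import *
from workcell import bot
s=bot.sense();plan(s["ee_pos"],s["tool_rot"],[.379,.1915,.2],down(.025),9,4)
E
```

```text
[[np.float64(-0.093), np.float64(-0.086), np.float64(0.011)], [np.float64(-0.0), np.float64(-0.0), np.float64(-0.078)]]
[[np.float64(-0.082), np.float64(-0.097), np.float64(0.011)], [np.float64(-0.0), np.float64(-0.0), np.float64(-0.078)]]
[[np.float64(-0.069), np.float64(-0.106), np.float64(0.011)], [np.float64(-0.0), np.float64(-0.0), np.float64(-0.078)]]
[[np.float64(-0.056), np.float64(-0.114), np.float64(0.011)], [np.float64(-0.0), np.float64(-0.0), np.float64(-0.078)]]
[[np.float64(-0.041), np.float64(-0.12), np.float64(0.011)], [np.float64(0.0), np.float64(0.0), np.float64(0.0)]]
[[np.float64(-0.041), np.float64(-0.12), np.float64(0.011)], [np.float64(0.0), np.float64(0.0), np.float64(0.0)]]
[[np.float64(-0.041), np.float64(-0.12), np.float64(0.011)], [np.float64(0.0), np.float64(0.0), np.float64(0.0)]]
[[np.float64(-0.041), np.float64(-0.12), np.float64(0.011)], [np.float64(0.0), np.float64(0.0), np.float64(0.0)]]
[[np.float64(-0.041), np.float64(-0.12), np.float64(0.011)], [np.float64(0.0), np.float64(0.0), np.float64(0.0)]]
```

Call:
apply_moves(
  targets=[
    [[-0.09,-0.085,0.01],[0,0,-0.08],1],
    [[-0.08,-0.1,0.01],[0,0,-0.08],1],
    [[-0.07,-0.105,0.01],[0,0,-0.08],1],
    [[-0.055,-0.115,0.01],[0,0,-0.08],1],
    [[-0.04,-0.12,0.01],[0,0,0],1],
    [[-0.04,-0.12,0.01],[0,0,0],1],
    [[-0.04,-0.12,0.01],[0,0,0],1],
    [[-0.04,-0.12,0.01],[0,0,0],1],
    [[-0.04,-0.12,0.01],[0,0,0],1],
    [[0,0,0],[0,0,0],1],
  ],
  grip_force=80,
)

```text
time_s: 1.1
ee_pos: [0.3839, 0.1832, 0.1981]
tool_rot: [[-0.998, -0.061, -0.005], [-0.061, 0.998, -0.005], [0.006, -0.005, -1.0]]
contact_force: [-0.3, 0.3, 0.6]
opening: 0.0001
```

Run:
```python
from h import *
from workcell import bot
s=bot.sense();print(s["ee_pos"],s["tool_rot"],s["time_s"],s["opening"]);plan(s["ee_pos"],s["tool_rot"],[.379,.1915,.08],down(.025),5,3)
```

```text
[0.38394964 0.18324075 0.19812609] [[-0.99813168 -0.06086084 -0.00539482]
 [-0.06083448  0.99813573 -0.00492157]
 [ 0.00568429 -0.00458419 -0.99997334]] 1.1 8.066671164019994e-05
[[np.float64(0.003), np.float64(0.006), np.float64(0.079)], [np.float64(-0.001), np.float64(-0.001), np.float64(0.008)]]
[[np.float64(0.003), np.float64(0.006), np.float64(0.079)], [np.float64(-0.001), np.float64(-0.001), np.float64(0.008)]]
[[np.float64(0.003), np.float64(0.006), np.float64(0.079)], [np.float64(-0.001), np.float64(-0.001), np.float64(0.008)]]
[[np.float64(0.003), np.float64(0.006), np.float64(0.079)], [np.float64(0.0), np.float64(0.0), np.float64(0.0)]]
[[np.float64(0.003), np.float64(0.006), np.float64(0.079)], [np.float64(0.0), np.float64(0.0), np.float64(0.0)]]
```

Call:
apply_moves(
  targets=[
    [[0.003,0.006,0.08],[0,0,0.008],1],
    [[0.003,0.006,0.08],[0,0,0.008],1],
    [[0.003,0.006,0.08],[0,0,0.008],1],
    [[0.003,0.006,0.08],[0,0,0],1],
    [[0.003,0.006,0.075],[0,0,0],1],
    [[0,0,0.03],[0,0,0],1],
    [[0,0,0.03],[0,0,0],1],
    [[0,0,0.03],[0,0,0],1],
    [[0,0,0.02],[0,0,0],1],
    [[0,0,0],[0,0,0],1],
  ],
)

```text
time_s: 2.1
ee_pos: [0.3789, 0.1929, 0.0421]
tool_rot: [[-1.0, -0.019, -0.003], [-0.019, 1.0, -0.003], [0.003, -0.003, -1.0]]
contact_force: [-0.7, 1.0, 1.2]
opening: 0.0002
```

Run:
```python
from h import *
from workcell import bot
im=bot.get_image("side");cv2.imwrite("pics/p1.png",cv2.resize(im["color"][120:280,190:440],None,fx=3,fy=3))
```

```text
(no output)
```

View pics/p1.png

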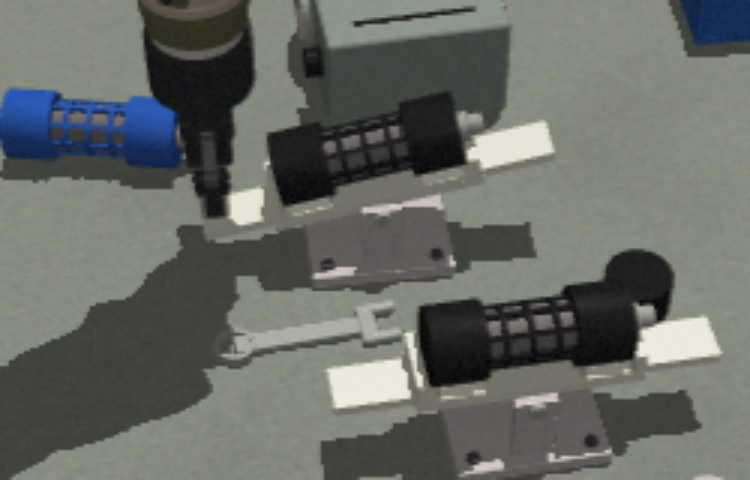

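The fingertips, at about (215,210) in the crop, have pressed the left cradle's near tab down and the housing has tipped. I'll hold it there, then let go.

Call:
apply_moves(
  targets=[
    [[0,0,0],[0,0,0],1],
    [[0,0,0],[0,0,0],1],
    [[0,0,0],[0,0,0],1],
    [[0,0,0],[0,0,0],1],
    [[0,0,0],[0,0,0],1],
    [[0,0,0],[0,0,0],1],
    [[0,0,-0.05],[0,0,0],1],
    [[0,0,-0.1],[0,0,0],1],
    [[0,0,-0.15],[0,0,0],1],
    [[0,0,-0.15],[0,0,0],1],
  ],
)

```text
time_s: 3.15
ee_pos: [0.3756, 0.1919, 0.1773]
tool_rot: [[-1.0, -0.018, -0.013], [-0.018, 1.0, -0.005], [0.013, -0.005, -1.0]]
contact_force: [1.2, 0.1, -1.0]
opening: 0.0001
```

Run:
```python
from h import *
from workcell import bot
im=bot.get_image("side");cv2.imwrite("pics/p2.png",cv2.resize(im["color"][120:280,190:440],None,fx=3,fy=3))
s=bot.sense();plan(s["ee_pos"],s["tool_rot"],[.4643,-.0075,.17],down(.073),8,3)
```

```text
[[np.float64(-0.034), np.float64(-0.084), np.float64(0.006)], [np.float64(-0.0), np.float64(-0.001), np.float64(-0.012)]]
[[np.float64(-0.032), np.float64(-0.085), np.float64(0.006)], [np.float64(-0.0), np.float64(-0.001), np.float64(-0.012)]]
[[np.float64(-0.031), np.float64(-0.085), np.float64(0.006)], [np.float64(-0.0), np.float64(-0.001), np.float64(-0.012)]]
[[np.float64(-0.029), np.float64(-0.086), np.float64(0.006)], [np.float64(0.0), np.float64(0.0), np.float64(0.0)]]
[[np.float64(-0.029), np.float64(-0.086), np.float64(0.006)], [np.float64(0.0), np.float64(0.0), np.float64(0.0)]]
[[np.float64(-0.029), np.float64(-0.086), np.float64(0.006)], [np.float64(0.0), np.float64(0.0), np.float64(0.0)]]
[[np.float64(-0.029), np.float64(-0.086), np.float64(0.006)], [np.float64(0.0), np.float64(0.0), np.float64(0.0)]]
[[np.float64(-0.029), np.float64(-0.086), np.float64(0.006)], [np.float64(0.0), np.float64(0.0), np.float64(0.0)]]
```

View pics/p2.png

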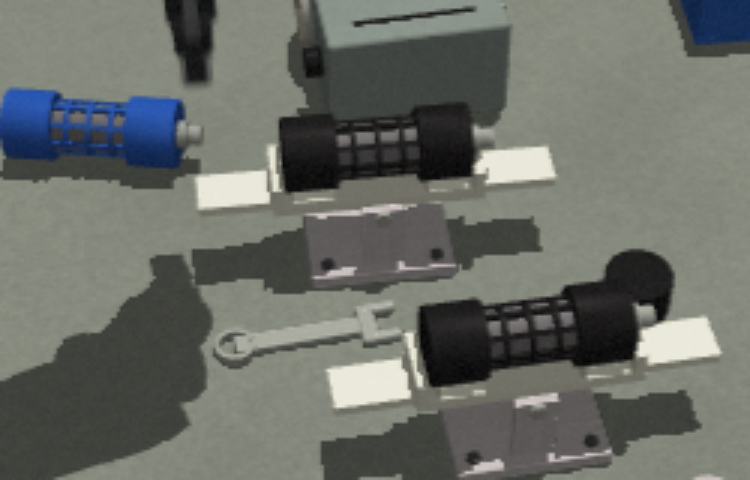

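The left cradle's near tab, at (230,190) in the crop, has come back to about level, so that housing is sound. Next is the middle cradle.

Call:
apply_moves(
  targets=[
    [[-0.035,-0.085,0.006],[0,0,-0.012],1],
    [[-0.032,-0.085,0.006],[0,0,-0.012],1],
    [[-0.03,-0.085,0.006],[0,0,-0.012],1],
    [[-0.03,-0.086,0.006],[0,0,0],1],
    [[-0.03,-0.086,0.006],[0,0,0],1],
    [[-0.03,-0.086,0.006],[0,0,0],1],
    [[-0.03,-0.086,0.006],[0,0,0],1],
    [[-0.03,-0.086,0.006],[0,0,0],1],
    [[0,0,0],[0,0,0],1],
    [[0,0,0],[0,0,0],1],
  ],
)

```text
time_s: 4.2
ee_pos: [0.4741, -0.014, 0.1753]
tool_rot: [[-0.997, -0.08, 0.011], [-0.08, 0.997, -0.0], [-0.011, -0.001, -1.0]]
contact_force: [-1.2, -0.0, -0.5]
opening: 0.0001
```

Run:
```python
from h import *
from workcell import bot
s=bot.sense();plan(s["ee_pos"],s["tool_rot"],[.4643,-.0065,.08],down(.073),4,2)
im=bot.get_image("side")
P=cloud(im).reshape(-1,3);c=im["color"].astype(int).reshape(-1,3)
w=(c.min(1)>150)&(abs(P[:,0]-.389)<.03)&(abs(P[:,1]-.192)<.03)&(P[:,2]>.03);print(np.median(P[w],0))
```

```text
[[np.float64(0.008), np.float64(0.007), np.float64(0.079)], [np.float64(-0.0), np.float64(0.003), np.float64(0.002)]]
[[np.float64(0.008), np.float64(0.007), np.float64(0.079)], [np.float64(-0.0), np.float64(0.003), np.float64(0.002)]]
[[np.float64(0.008), np.float64(0.007), np.float64(0.079)], [np.float64(0.0), np.float64(0.0), np.float64(0.0)]]
[[np.float64(0.008), np.float64(0.007), np.float64(0.079)], [np.float64(0.0), np.float64(0.0), np.float64(0.0)]]
[0.39241044 0.19226736 0.06518218]
```

The left tab reads z = 0.065, so it is level.

Call:
apply_moves(
  targets=[
    [[0.008,0.007,0.08],[0,0.003,0],1],
    [[0.008,0.007,0.08],[0,0.003,0],1],
    [[0.008,0.007,0.08],[0,0,0],1],
    [[0.008,0.007,0.075],[0,0,0],1],
    [[0,0,0.03],[0,0,0],1],
    [[0,0,0.03],[0,0,0],1],
    [[0,0,0.03],[0,0,0],1],
    [[0,0,0.02],[0,0,0],1],
    [[0,0,0],[0,0,0],1],
    [[0,0,0],[0,0,0],1],
  ],
)

```text
time_s: 5.25
ee_pos: [0.4658, -0.0007, 0.0469]
tool_rot: [[-0.996, -0.09, 0.009], [-0.09, 0.996, -0.002], [-0.009, -0.003, -1.0]]
contact_force: [-0.0, 0.3, -0.6]
opening: 0.0002
```

Run:
```python
from h import *
from workcell import bot
im=bot.get_image("side");cv2.imwrite("pics/p3.png",cv2.resize(im["color"][150:310,240:490],None,fx=3,fy=3))
```

```text
(no output)
```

View pics/p3.png

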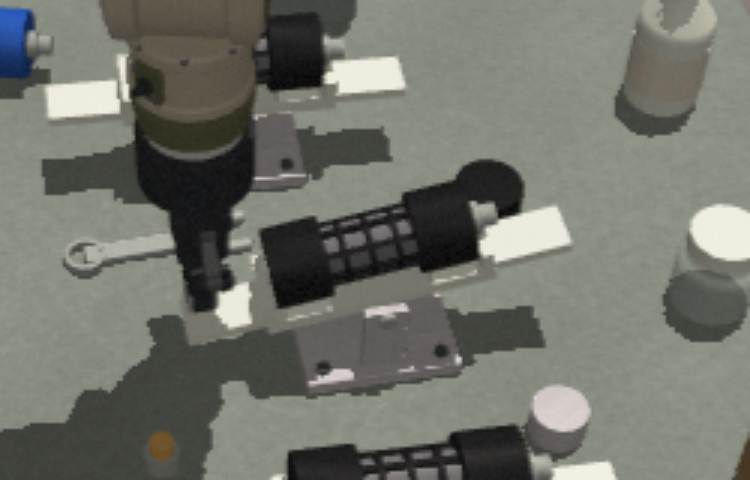

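The middle near tab is pressed at (205,300) and the housing is tilted by about 0.14 rad. I'll press a little deeper, hold, and release.

Call:
apply_moves(
  targets=[
    [[0,-0.01,0.012],[0,0,0],1],
    [[0,-0.005,0],[0,0,0],1],
    [[0,0,0],[0,0,0],1],
    [[0,0,0],[0,0,0],1],
    [[0,0,0],[0,0,0],1],
    [[0,0,0],[0,0,0],1],
    [[0,0,-0.05],[0,0,0],1],
    [[0,0,-0.1],[0,0,0],1],
    [[0,0,-0.15],[0,0,0],1],
    [[0,0,-0.15],[0,0,0],1],
  ],
)

```text
time_s: 6.3
ee_pos: [0.4604, -0.0049, 0.1768]
tool_rot: [[-0.996, -0.089, -0.003], [-0.089, 0.996, 0.001], [0.003, 0.001, -1.0]]
contact_force: [1.1, -0.3, 0.7]
opening: 0.0002
```

Run:
```python
from h import *
from workcell import bot
im=bot.get_image("side");cv2.imwrite("pics/p4.png",cv2.resize(im["color"][150:310,240:490],None,fx=3,fy=3))
s=bot.sense();plan(s["ee_pos"],s["tool_rot"],[.4526,-.1975,.17],down(.038),8,3)
```

```text
[[np.float64(0.012), np.float64(-0.079), np.float64(0.006)], [np.float64(-0.0), np.float64(0.002), np.float64(0.011)]]
[[np.float64(0.011), np.float64(-0.079), np.float64(0.006)], [np.float64(-0.0), np.float64(0.002), np.float64(0.011)]]
[[np.float64(0.009), np.float64(-0.08), np.float64(0.006)], [np.float64(-0.0), np.float64(0.002), np.float64(0.011)]]
[[np.float64(0.008), np.float64(-0.08), np.float64(0.006)], [np.float64(0.0), np.float64(0.0), np.float64(0.0)]]
[[np.float64(0.008), np.float64(-0.08), np.float64(0.006)], [np.float64(0.0), np.float64(0.0), np.float64(0.0)]]
[[np.float64(0.008), np.float64(-0.08), np.float64(0.006)], [np.float64(0.0), np.float64(0.0), np.float64(0.0)]]
[[np.float64(0.008), np.float64(-0.08), np.float64(0.006)], [np.float64(0.0), np.float64(0.0), np.float64(0.0)]]
[[np.float64(0.008), np.float64(-0.08), np.float64(0.006)], [np.float64(0.0), np.float64(0.0), np.float64(0.0)]]
```

View pics/p4.png

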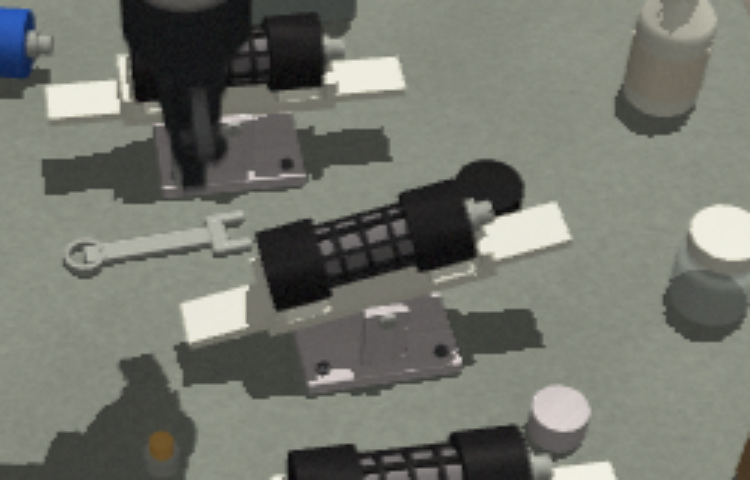

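The gripper is clear, with its fingers at (195,180) in front of the left cradle's image. The middle cradle stays tipped, with its near tab down at (215,315) in the crop, so the middle housing is the loose one. I'll measure it while moving above it.

Run:
```python
from h import *
from workcell import bot
np.set_printoptions(precision=4,suppress=True)
for n in("side","top"):
    im=bot.get_image(n);cv2.imwrite(f"pics/m_{n}.png",im["color"])
    P=cloud(im).reshape(-1,3);c=im["color"].astype(int).reshape(-1,3)
    w=(c.min(1)>150)&(abs(P[:,0]-.473)<.04)&(abs(P[:,1]+.006)<.035)&(P[:,2]>.02)&(P[:,2]<.09)
    w2=(c.min(1)>150)&(abs(P[:,0]-.70)<.03)&(abs(P[:,1]-.01)<.035)&(P[:,2]>.04)&(P[:,2]<.11)
    print(n,w.sum(),P[w].mean(0),w2.sum(),P[w2].mean(0), P[w].min(0),P[w2].max(0))
    # housing cloud in yaw frame
    yw=.073;q=P-np.array([.586,.0015,0]);X=q[:,0]*np.cos(yw)+q[:,1]*np.sin(yw);Y=-q[:,0]*np.sin(yw)+q[:,1]*np.cos(yw)
    h=(c.max(1)<80)&(abs(X)<.1)&(abs(Y)<.035)&(P[:,2]>.075)&(P[:,2]<.16)
    t=.2; U=X*np.cos(t)+(P[:,2]-.06)*np.sin(t);V=-X*np.sin(t)+(P[:,2]-.06)*np.cos(t)
    print(h.sum(),"axial",np.percentile(U[h],[1,99]),"lat",np.percentile(Y[h],[1,99]),"top",np.percentile(V[h],98))
s=bot.sense()
yw=.073;off=-.003
R=down(.073,.2)
plan(s["ee_pos"],s["tool_rot"],[.586-.003-.02*.2-.02,.0015-.001,.20],R,6,3)
```

```text
side 293 [ 0.4737 -0.0067  0.0417] 315 [0.6932 0.0092 0.0859] [ 0.4509 -0.027   0.0332] [0.7175 0.0311 0.0948]
1612 axial [-0.0711  0.066 ] lat [-0.0291  0.0172] top 0.06310240998625827<stdin>:9: RuntimeWarning: Mean of empty slice.
  ret = um.true_divide(
Traceback (most recent call last):
ValueError: zero-size array to reduction operation minimum which has no identity
```

View pics/m_top.png

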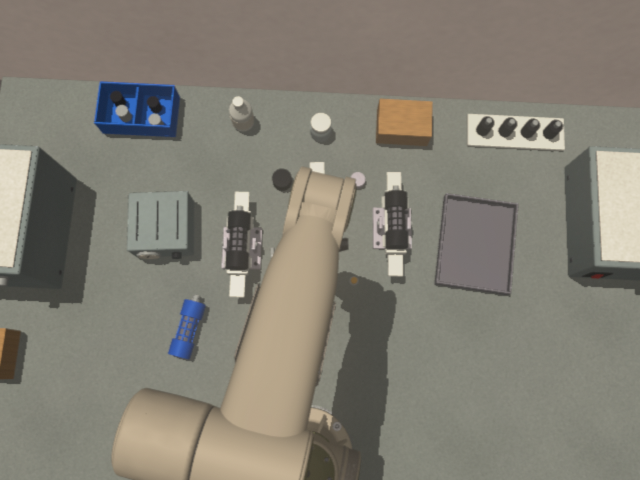

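The top view is blocked by the arm. The side view gives the housing's axial centre within 3 mm of its seat and the cradle tilt at about 0.2 rad.

Run:
```python
from h import *
from workcell import bot
s=bot.sense();print(s["ee_pos"]);plan(s["ee_pos"],s["tool_rot"],[.561,-.001,.176],down(.073,.2),5,3)
```

```text
[ 0.46373564 -0.0055031   0.17908179]
[[np.float64(-0.065), np.float64(-0.003), np.float64(0.002)], [np.float64(0.0), np.float64(-0.041), np.float64(0.003)]]
[[np.float64(-0.065), np.float64(-0.002), np.float64(0.007)], [np.float64(0.0), np.float64(-0.041), np.float64(0.003)]]
[[np.float64(-0.064), np.float64(-0.002), np.float64(0.011)], [np.float64(0.0), np.float64(-0.041), np.float64(0.003)]]
[[np.float64(-0.063), np.float64(-0.002), np.float64(0.015)], [np.float64(0.0), np.float64(0.0), np.float64(0.0)]]
[[np.float64(-0.063), np.float64(-0.002), np.float64(0.015)], [np.float64(0.0), np.float64(0.0), np.float64(0.0)]]
```

Call:
apply_moves(
  targets=[
    [[-0.065,0,0],[0,-0.041,0.003],-1],
    [[-0.065,0,0.005],[0,-0.041,0.003],-1],
    [[-0.065,0,0.01],[0,-0.041,0.003],-1],
    [[-0.063,0,0.015],[0,0,0],-1],
    [[-0.06,0,0.015],[0,0,0],-1],
    [[0,0,0],[0,0,0],-1],
    [[0,0,0],[0,0,0],-1],
    [[0,0,0],[0,0,0],-1],
    [[0,0,0],[0,0,0],-1],
    [[0,0,0],[0,0,0],-1],
  ],
)

```text
time_s: 7.45
ee_pos: [0.5544, 0.0041, 0.1671]
tool_rot: [[-0.98, -0.075, 0.187], [-0.073, 0.997, 0.018], [-0.188, 0.004, -0.982]]
contact_force: [-0.2, 0.3, -0.5]
opening: 0.0852
```

Run:
```python
from h import *
from workcell import bot
im=bot.get_image("side");cv2.imwrite("pics/p5.png",cv2.resize(im["color"][150:310,240:490],None,fx=3,fy=3))
s=bot.sense();print(s["ee_pos"]);plan(s["ee_pos"],s["tool_rot"],[.581,.0006,.0745],down(.073,.2),5,3)
```

```text
[0.55445079 0.00410503 0.16714679]
[[np.float64(-0.006), np.float64(-0.004), np.float64(0.064)], [np.float64(0.001), np.float64(-0.002), np.float64(0.0)]]
[[np.float64(-0.005), np.float64(-0.004), np.float64(0.064)], [np.float64(0.001), np.float64(-0.002), np.float64(0.0)]]
[[np.float64(-0.005), np.float64(-0.004), np.float64(0.064)], [np.float64(0.001), np.float64(-0.002), np.float64(0.0)]]
[[np.float64(-0.005), np.float64(-0.004), np.float64(0.064)], [np.float64(0.0), np.float64(0.0), np.float64(0.0)]]
[[np.float64(-0.005), np.float64(-0.004), np.float64(0.064)], [np.float64(0.0), np.float64(0.0), np.float64(0.0)]]
```

View pics/p5.png

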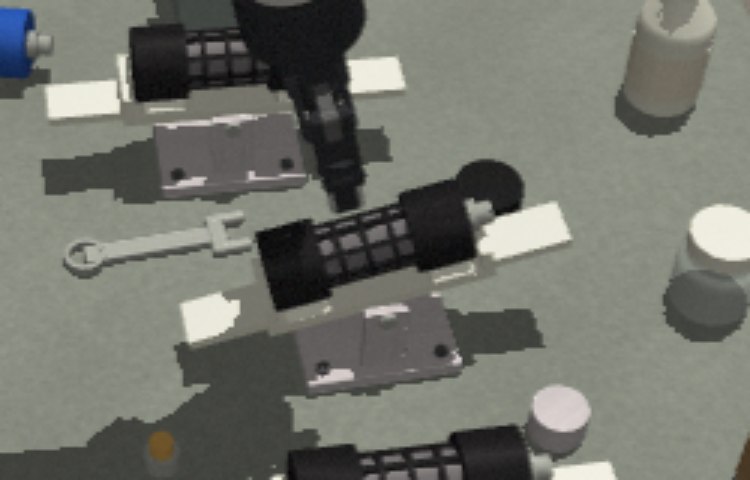

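The cradle is still tipped more than a second after release, with nothing touching it. I'll descend over the waist at (365,240).

Call:
apply_moves(
  targets=[
    [[-0.008,-0.008,0.06],[0.001,-0.002,0],-1],
    [[-0.006,-0.004,0.06],[0.001,-0.002,0],-1],
    [[-0.005,-0.004,0.06],[0.001,-0.002,0],-1],
    [[-0.005,-0.004,0.05],[0,0,0],-1],
    [[-0.005,-0.004,0.03],[0,0,0],-1],
    [[0,0,0],[0,0,0],-1],
    [[0,0,0],[0,0,0],-1],
    [[0,0,0],[0,0,0],-1],
    [[0,0,0],[0,0,0],-1],
    [[0,0,0],[0,0,0],-1],
  ],
)

```text
time_s: 8.5
ee_pos: [0.5809, -0.002, 0.0951]
tool_rot: [[-0.976, -0.073, 0.205], [-0.072, 0.997, 0.013], [-0.205, -0.003, -0.979]]
contact_force: [-0.2, 0.6, 0.2]
opening: 0.0855
```

Run:
```python
from h import *
from workcell import bot
im=bot.get_image("side");cv2.imwrite("pics/p6.png",cv2.resize(im["color"][150:310,240:490],None,fx=3,fy=3))
s=bot.sense();print(s["ee_pos"]);plan(s["ee_pos"],s["tool_rot"],[.581,.0006,.0745],down(.073,.2),2,2)
```

```text
[ 0.5809421  -0.00201084  0.09510803]
[[np.float64(0.007), np.float64(0.004), np.float64(0.034)], [np.float64(-0.001), np.float64(0.002), np.float64(0.0)]]
[[np.float64(0.007), np.float64(0.004), np.float64(0.034)], [np.float64(-0.001), np.float64(0.002), np.float64(0.0)]]
```

View pics/p6.png

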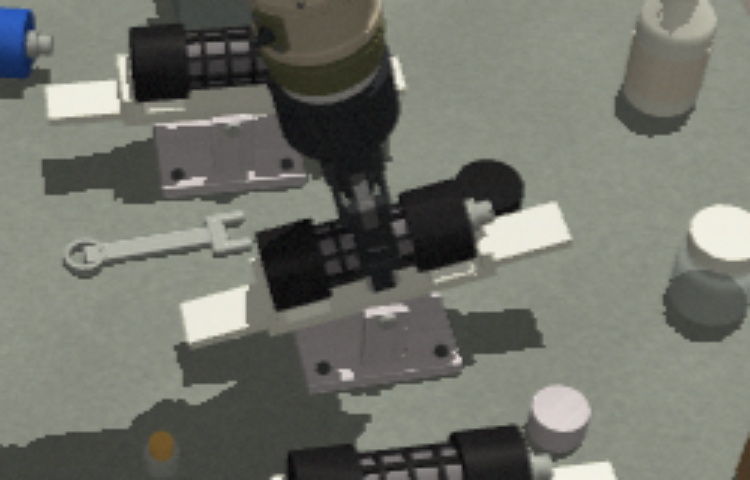

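The fingers straddle the waist, slightly to the far side of its middle. I'll shift nearer, go down the remaining 20 mm, and close.

Call:
apply_moves(
  targets=[
    [[0.012,0.004,0.035],[0,0,0],-1],
    [[0.01,0.004,0.033],[0,0,0],-1],
    [[0,0,0],[0,0,0],-1],
    [[0,0,0],[0,0,0],1],
    [[0,0,0],[0,0,0],1],
    [[0,0,0],[0,0,0],1],
    [[0,0,0],[0,0,0],1],
    [[0,0,0],[0,0,0],1],
    [[0,0,0],[0,0,0],1],
    [[0,0,0],[0,0,0],1],
  ],
  grip_force=90,
)

```text
time_s: 9.55
ee_pos: [0.5775, 0.0016, 0.0722]
tool_rot: [[-0.976, -0.075, 0.204], [-0.073, 0.997, 0.015], [-0.205, -0.0, -0.979]]
contact_force: [-0.5, -0.2, 0.8]
opening: 0.0419
```

Run:
```python
from h import *
from workcell import bot
im=bot.get_image("side");cv2.imwrite("pics/p7.png",cv2.resize(im["color"][150:310,240:490],None,fx=3,fy=3))
s=bot.sense();print(s["ee_pos"],s["contact_force"],s["ft_torque"],s["opening"])
```

```text
[0.57750649 0.00163862 0.07221966] [-0.73308386 -0.1617636  -0.26315975] [ 0.05835274  0.28801362 -0.01775128] 0.041899493518677895
```

View pics/p7.png

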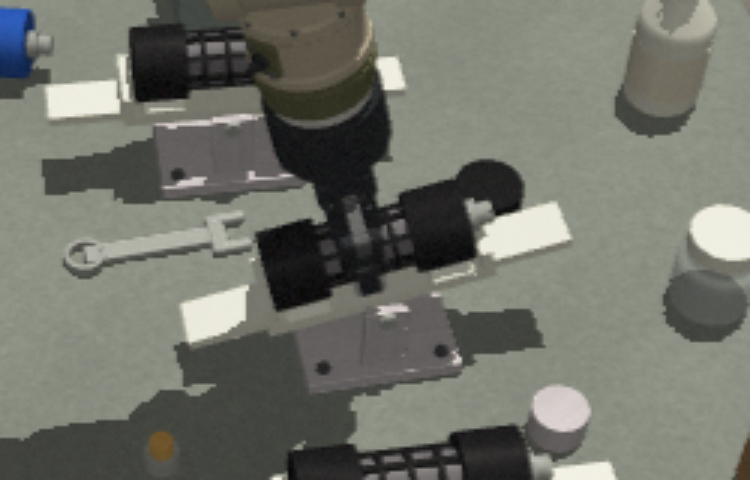

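Gripped at the waist with an opening of 42 mm. I'll lift vertically.

Call:
apply_moves(
  targets=[
    [[-0.008,0,-0.04],[0,0,0],1],
    [[-0.016,0,-0.08],[0,0,0],1],
    [[-0.02,0,-0.1],[0,0,0],1],
    [[-0.02,0,-0.1],[0,0,0],1],
    [[-0.02,0,-0.1],[0,0,0],1],
    [[-0.015,0,-0.08],[0,0,0],1],
    [[-0.01,0,-0.05],[0,0,0],1],
    [[0,0,0],[0,0,0],1],
    [[0,0,0],[0,0,0],1],
    [[0,0,0],[0,0,0],1],
  ],
)

```text
time_s: 10.6
ee_pos: [0.5688, 0.0014, 0.2386]
tool_rot: [[-0.98, -0.073, 0.184], [-0.071, 0.997, 0.016], [-0.185, 0.003, -0.983]]
contact_force: [-0.5, -0.2, -5.7]
opening: 0.0419
```

Run:
```python
from h import *
from workcell import bot
for n in("side","top"):
    im=bot.get_image(n);cv2.imwrite(f"pics/l_{n}.png",im["color"])
s=bot.sense();print(s["ee_pos"],s["contact_force"],s["ft_torque"],s["opening"])
plan(s["ee_pos"],s["tool_rot"],[.54,-.412,.23],down(-.098,0),16,4)
```

```text
[0.56852193 0.00152309 0.23813058] [-0.28737043  0.20023224 -6.56398617] [-0.04684226  0.32410841  0.00819615] 0.04182073724924192
[[np.float64(0.012), np.float64(-0.085), np.float64(-0.001)], [np.float64(0.003), np.float64(0.029), np.float64(0.027)]]
[[np.float64(0.009), np.float64(-0.086), np.float64(0.0)], [np.float64(0.003), np.float64(0.029), np.float64(0.027)]]
[[np.float64(0.005), np.float64(-0.086), np.float64(0.001)], [np.float64(0.003), np.float64(0.029), np.float64(0.027)]]
[[np.float64(0.001), np.float64(-0.086), np.float64(0.001)], [np.float64(0.003), np.float64(0.029), np.float64(0.027)]]
[[np.float64(-0.003), np.float64(-0.086), np.float64(0.002)], [np.float64(0.0), np.float64(0.0), np.float64(0.0)]]
[[np.float64(-0.003), np.float64(-0.086), np.float64(0.002)], [np.float64(0.0), np.float64(0.0), np.float64(0.0)]]
[[np.float64(-0.003), np.float64(-0.086), np.float64(0.002)], [np.float64(0.0), np.float64(0.0), np.float64(0.0)]]
[[np.float64(-0.003), np.float64(-0.086), np.float64(0.002)], [np.float64(0.0), np.float64(0.0), np.float64(0.0)]]
[[np.float64(-0.003), np.float
[... 189 characters left out ...]
t64(0.0)]]
[[np.float64(-0.003), np.float64(-0.086), np.float64(0.002)], [np.float64(0.0), np.float64(0.0), np.float64(0.0)]]
[[np.float64(-0.003), np.float64(-0.086), np.float64(0.002)], [np.float64(0.0), np.float64(0.0), np.float64(0.0)]]
[[np.float64(-0.003), np.float64(-0.086), np.float64(0.002)], [np.float64(0.0), np.float64(0.0), np.float64(0.0)]]
[[np.float64(-0.003), np.float64(-0.086), np.float64(0.002)], [np.float64(0.0), np.float64(0.0), np.float64(0.0)]]
[[np.float64(-0.003), np.float64(-0.086), np.float64(0.002)], [np.float64(0.0), np.float64(0.0), np.float64(0.0)]]
[[np.float64(-0.003), np.float64(-0.086), np.float64(0.002)], [np.float64(0.0), np.float64(0.0), np.float64(0.0)]]
```

View pics/l_side.png

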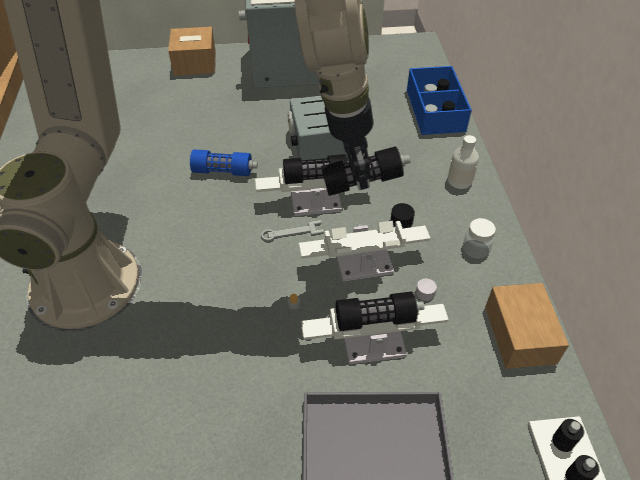

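Lifted: the housing is in the gripper at (362,170), the empty middle cradle at (365,238) is back to level, and nothing else has moved. Now I'll carry it to the tray, levelling and yawing on the way.

Call:
apply_moves(
  targets=[
    [[0.01,-0.04,0],[0.002,0.02,0.02],1],
    [[0.01,-0.07,0],[0.003,0.03,0.025],1],
    [[0.005,-0.085,0],[0.003,0.03,0.025],1],
    [[0,-0.085,0],[0.003,0.03,0.025],1],
    [[0,-0.085,0],[0,0.008,0.01],1],
    [[-0.003,-0.085,0],[0,0,0],1],
    [[-0.003,-0.085,0],[0,0,0],1],
    [[-0.003,-0.085,0],[0,0,0],1],
    [[-0.003,-0.085,0],[0,0,0],1],
    [[-0.003,-0.085,0],[0,0,0],1],
  ],
)

```text
time_s: 11.7
ee_pos: [0.5496, -0.2393, 0.2236]
tool_rot: [[-0.996, 0.091, -0.022], [0.091, 0.996, 0.009], [0.022, 0.007, -1.0]]
contact_force: [0.6, -0.6, -4.5]
opening: 0.042
```

Run:
```python
from h import *
from workcell import bot
s=bot.sense();print(s["ee_pos"],s["opening"])
plan(s["ee_pos"],s["tool_rot"],[.54,-.412,.2],down(-.098,0),7,3)
```

```text
[ 0.54959953 -0.23929155  0.22363969] 0.04198504753345236
[[np.float64(-0.003), np.float64(-0.082), np.float64(0.011)], [np.float64(0.001), np.float64(-0.005), np.float64(0.001)]]
[[np.float64(-0.003), np.float64(-0.082), np.float64(0.011)], [np.float64(0.001), np.float64(-0.005), np.float64(0.001)]]
[[np.float64(-0.003), np.float64(-0.082), np.float64(0.011)], [np.float64(0.001), np.float64(-0.005), np.float64(0.001)]]
[[np.float64(-0.003), np.float64(-0.082), np.float64(0.011)], [np.float64(0.0), np.float64(0.0), np.float64(0.0)]]
[[np.float64(-0.003), np.float64(-0.082), np.float64(0.011)], [np.float64(0.0), np.float64(0.0), np.float64(0.0)]]
[[np.float64(-0.003), np.float64(-0.082), np.float64(0.011)], [np.float64(0.0), np.float64(0.0), np.float64(0.0)]]
[[np.float64(-0.003), np.float64(-0.082), np.float64(0.011)], [np.float64(0.0), np.float64(0.0), np.float64(0.0)]]
```

Call:
apply_moves(
  targets=[
    [[-0.003,-0.08,0],[0,-0.005,0],1],
    [[-0.003,-0.08,0],[0,-0.005,0],1],
    [[-0.003,-0.08,0],[0,-0.005,0],1],
    [[-0.003,-0.08,0],[0,0,0],1],
    [[-0.003,-0.08,0],[0,0,0],1],
    [[-0.003,-0.07,0],[0,0,0],1],
    [[0,-0.05,0],[0,0,0],1],
    [[0,-0.02,0],[0,0,0],1],
    [[0,0,0],[0,0,0],1],
    [[0,0,0],[0,0,0],1],
  ],
)

```text
time_s: 12.7
ee_pos: [0.5377, -0.41, 0.2089]
tool_rot: [[-0.995, 0.096, -0.007], [0.096, 0.995, 0.017], [0.008, 0.016, -1.0]]
contact_force: [0.5, -0.3, -5.9]
opening: 0.0419
```

Run:
```python
from h import *
from workcell import bot
for n in("side","top"):
    im=bot.get_image(n);cv2.imwrite(f"pics/c_{n}.png",im["color"])
    if n=="side":
        P=cloud(im).reshape(-1,3);c=im["color"].astype(int).reshape(-1,3)
        s=bot.sense();R=s["tool_rot"]
        q=(P-s["ee_pos"])@R
        h=(c.max(1)<80)&(abs(q[:,0])<.12)&(abs(q[:,1])<.035)&(q[:,2]>-.06)&(q[:,2]<.03)
        print("x range",np.percentile(q[h,0],[1,99]),"z",np.percentile(q[h,2],[1,99]))
print(s["ee_pos"],s["tool_rot"],s["opening"])
plan(s["ee_pos"],s["tool_rot"],[.54,-.412,.05],down(-.098,0),5,3)
```

```text
x range [-0.07174618  0.06642173] z [-0.05172973 -0.01294715]
[ 0.53770364 -0.40973707  0.20891307] [[-0.99541201  0.09543612 -0.00684681]
 [ 0.09530984  0.99530478  0.01686486]
 [ 0.00842418  0.01613491 -0.99983434]] 0.04188171772794281
[[np.float64(-0.003), np.float64(-0.003), np.float64(0.106)], [np.float64(0.003), np.float64(-0.002), np.float64(0.001)]]
[[np.float64(-0.002), np.float64(-0.002), np.float64(0.106)], [np.float64(0.003), np.float64(-0.002), np.float64(0.001)]]
[[np.float64(-0.002), np.float64(-0.002), np.float64(0.106)], [np.float64(0.003), np.float64(-0.002), np.float64(0.001)]]
[[np.float64(-0.002), np.float64(-0.001), np.float64(0.106)], [np.float64(0.0), np.float64(0.0), np.float64(0.0)]]
[[np.float64(-0.002), np.float64(-0.001), np.float64(0.106)], [np.float64(0.0), np.float64(0.0), np.float64(0.0)]]
```

View pics/c_side.png

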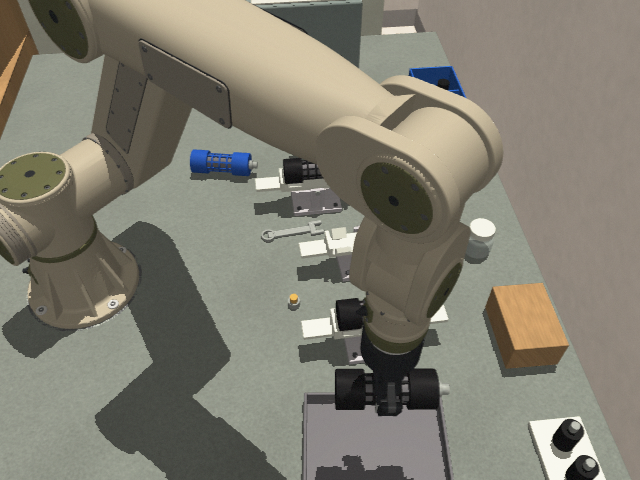

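View pics/c_top.png

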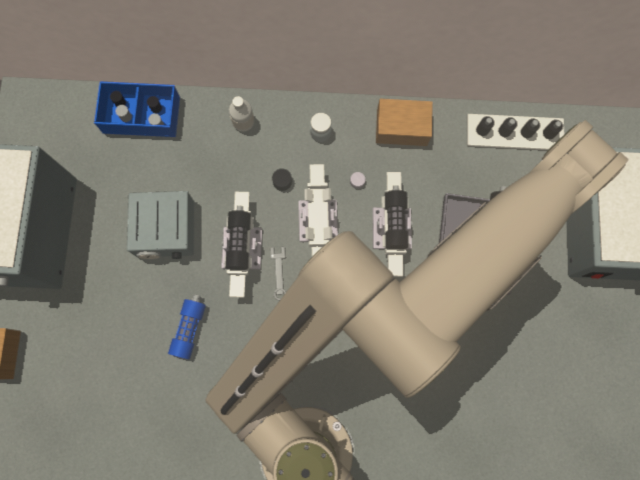

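The housing is held level over the tray, with its middle at (388,390) in the side view. I'll lower it.

Call:
apply_moves(
  targets=[
    [[-0.003,-0.003,0.08],[0.003,-0.002,0],1],
    [[-0.003,-0.003,0.1],[0.003,-0.002,0],1],
    [[-0.003,-0.003,0.1],[0.003,-0.002,0],1],
    [[-0.002,-0.002,0.1],[0,0,0],1],
    [[-0.002,-0.002,0.08],[0,0,0],1],
    [[0,0,0.04],[0,0,0],1],
    [[0,0,0],[0,0,0],1],
    [[0,0,0],[0,0,0],1],
    [[0,0,0],[0,0,0],1],
    [[0,0,0],[0,0,0],1],
  ],
)

```text
time_s: 13.8
ee_pos: [0.5476, -0.408, 0.064]
tool_rot: [[-0.996, 0.085, 0.012], [0.085, 0.996, -0.006], [-0.012, -0.005, -1.0]]
contact_force: [-0.3, -0.6, -5.6]
opening: 0.0418
```

Run:
```python
from h import *
from workcell import bot
im=bot.get_image("side");cv2.imwrite("pics/d1.png",cv2.resize(im["color"][300:480,270:490],None,fx=3,fy=3))
s=bot.sense();print(s["ee_pos"],s["tool_rot"],s["contact_force"])
plan(s["ee_pos"],s["tool_rot"],[.54,-.412,.013],down(-.098,0),6,3)
```

```text
[ 0.54774854 -0.40814246  0.06422862] [[-0.99627429  0.08533662  0.01245804]
 [ 0.08525586  0.99633536 -0.00687674]
 [-0.01299922 -0.005789   -0.99989875]] [ 0.28995604  0.24998484 -5.08553171]
[[np.float64(0.004), np.float64(-0.002), np.float64(0.028)], [np.float64(-0.001), np.float64(0.003), np.float64(0.003)]]
[[np.float64(0.004), np.float64(-0.002), np.float64(0.028)], [np.float64(-0.001), np.float64(0.003), np.float64(0.003)]]
[[np.float64(0.004), np.float64(-0.002), np.float64(0.028)], [np.float64(-0.001), np.float64(0.003), np.float64(0.003)]]
[[np.float64(0.004), np.float64(-0.003), np.float64(0.028)], [np.float64(0.0), np.float64(0.0), np.float64(0.0)]]
[[np.float64(0.004), np.float64(-0.003), np.float64(0.028)], [np.float64(0.0), np.float64(0.0), np.float64(0.0)]]
[[np.float64(0.004), np.float64(-0.003), np.float64(0.028)], [np.float64(0.0), np.float64(0.0), np.float64(0.0)]]
```

View pics/d1.png

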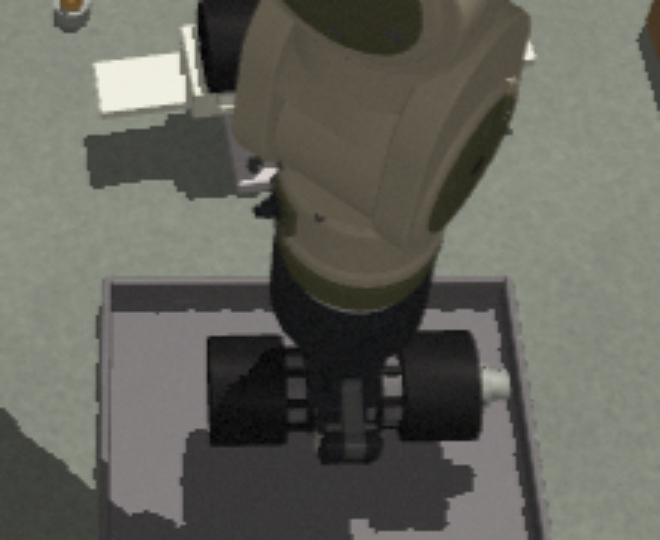

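The port end at (505,385) is close to the far wall, so I'll shift about 15 mm nearer while lowering.

Call:
apply_moves(
  targets=[
    [[0.02,-0.003,0.02],[0,0.004,0.003],1],
    [[0.015,-0.003,0.03],[0,0.004,0.003],1],
    [[0.01,0,0.03],[0,0,0],1],
    [[0.005,0,0.03],[0,0,0],1],
    [[0,0,0.025],[0,0,0],1],
    [[0,0,0.01],[0,0,0],1],
    [[0,0,0],[0,0,0],1],
    [[0,0,0],[0,0,0],1],
    [[0,0,0],[0,0,0],1],
    [[0,0,0],[0,0,0],1],
  ],
)

```text
time_s: 14.85
ee_pos: [0.5316, -0.4098, 0.0177]
tool_rot: [[-0.995, 0.096, 0.0], [0.096, 0.995, -0.007], [-0.001, -0.007, -1.0]]
contact_force: [-0.1, 0.4, -6.3]
opening: 0.042
```

Run:
```python
from h import *
from workcell import bot
im=bot.get_image("side");cv2.imwrite("pics/d2.png",cv2.resize(im["color"][300:480,270:490],None,fx=3,fy=3))
s=bot.sense();print(s["ee_pos"],s["tool_rot"],s["contact_force"],s["ft_torque"])
```

```text
[ 0.5316903  -0.40984752  0.01774575] [[-9.95348304e-01  9.63417524e-02  1.39893247e-04]
 [ 9.63385766e-02  9.95325372e-01 -6.80307958e-03]
 [-7.94659907e-04 -6.75795661e-03 -9.99976849e-01]] [ 0.81273957 -1.08437763 -5.54783554] [ 0.02345438 -0.06525258 -0.05923317]
```

View pics/d2.png

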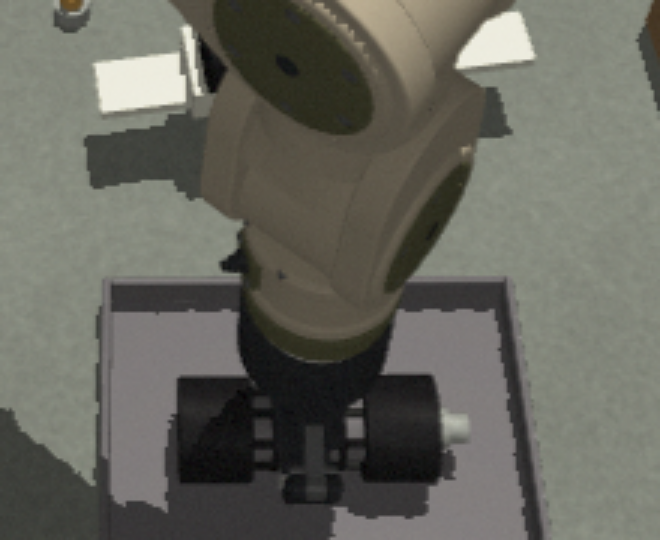

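Call:
apply_moves(
  targets=[
    [[0,0,0.007],[0,0,0],1],
    [[0,0,0.007],[0,0,0],1],
    [[0,0,0.004],[0,0,0],1],
    [[0,0,0],[0,0,0],1],
    [[0,0,0],[0,0,0],1],
    [[0,0,0],[0,0,0],1],
    [[0,0,0],[0,0,0],1],
    [[0,0,0],[0,0,0],1],
    [[0,0,0],[0,0,0],1],
    [[0,0,0],[0,0,0],1],
  ],
)

```text
time_s: 15.9
ee_pos: [0.5323, -0.4103, 0.0128]
tool_rot: [[-0.995, 0.096, 0.001], [0.096, 0.995, -0.008], [-0.002, -0.008, -1.0]]
contact_force: [0.2, 1.0, -6.7]
opening: 0.0417
```

Call:
apply_moves(
  targets=[
    [[0,0,0.005],[0,0,0],1],
    [[0,0,0.005],[0,0,0],1],
    [[0,0,0],[0,0,0],1],
    [[0,0,0],[0,0,0],1],
    [[0,0,0],[0,0,0],1],
    [[0,0,0],[0,0,0],1],
    [[0,0,0],[0,0,0],1],
    [[0,0,0],[0,0,0],1],
    [[0,0,0],[0,0,0],1],
    [[0,0,0],[0,0,0],1],
  ],
)

```text
time_s: 16.9
ee_pos: [0.5327, -0.4106, 0.0127]
tool_rot: [[-0.995, 0.096, 0.003], [0.096, 0.995, -0.009], [-0.004, -0.009, -1.0]]
contact_force: [-0.3, 0.5, -3.3]
opening: 0.042
```

Call:
apply_moves(
  targets=[
    [[0,0,0.007],[0,0,0],1],
    [[0,0,0.007],[0,0,0],1],
    [[0,0,0.007],[0,0,0],1],
    [[0,0,0],[0,0,0],1],
    [[0,0,0],[0,0,0],1],
    [[0,0,0],[0,0,0],1],
    [[0,0,0],[0,0,0],1],
    [[0,0,0],[0,0,0],1],
    [[0,0,0],[0,0,0],1],
    [[0,0,0],[0,0,0],1],
  ],
)

```text
time_s: 17.9
ee_pos: [0.533, -0.4109, 0.0126]
tool_rot: [[-0.995, 0.096, 0.005], [0.096, 0.995, -0.012], [-0.006, -0.011, -1.0]]
contact_force: [0.6, 0.7, -2.5]
opening: 0.0415
```

The housing has reached the floor: z holds and about half the load is off. I'll release it slowly.

Call:
apply_moves(
  targets=[
    [[0,0,0.007],[0,0,0],1],
    [[0,0,0.005],[0,0,0],1],
    [[0,0,0],[0,0,0],0],
    [[0,0,0],[0,0,0],-0.05],
    [[0,0,0],[0,0,0],-0.1],
    [[0,0,0],[0,0,0],-0.15],
    [[0,0,0],[0,0,0],-0.2],
    [[0,0,0],[0,0,0],-0.4],
    [[0,0,0],[0,0,0],-0.7],
    [[0,0,0],[0,0,0],-1],
  ],
  grip_force=20,
)

```text
time_s: 18.9
ee_pos: [0.5351, -0.4132, 0.0144]
tool_rot: [[-0.995, 0.096, 0.01], [0.096, 0.995, -0.017], [-0.011, -0.016, -1.0]]
contact_force: [-0.2, 0.6, 0.0]
opening: 0.0842
```

Run:
```python
from h import *
from workcell import bot
im=bot.get_image("side");cv2.imwrite("pics/d3.png",cv2.resize(im["color"][300:480,270:490],None,fx=3,fy=3))
s=bot.sense();print(s["ee_pos"],s["contact_force"],s["opening"])
```

```text
[ 0.53509887 -0.41319815  0.01438551] [0.21344294 0.85927286 0.17574924] 0.08520600356873187
```

View pics/d3.png

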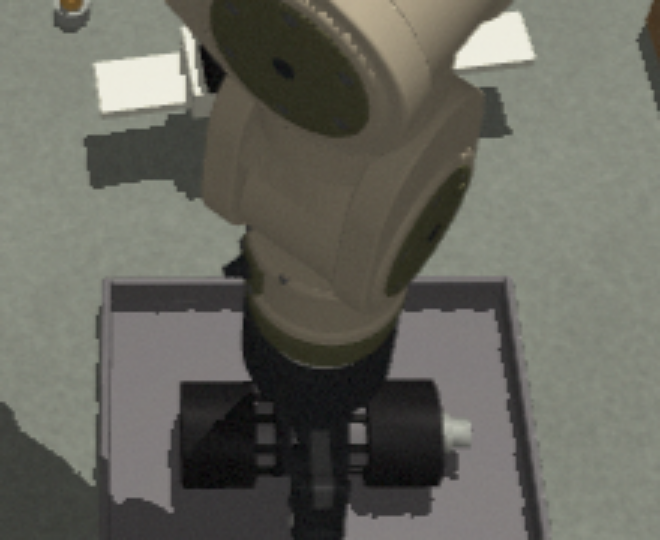

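The fingers are open and the housing lies in the tray. I'll withdraw straight up, watching that it doesn't get dragged.

Call:
apply_moves(
  targets=[
    [[0,0,-0.03],[0,0,0],-1],
    [[0,0,-0.06],[0,0,0],-1],
    [[0,0,-0.08],[0,0,0],-1],
    [[0,0,-0.1],[0,0,0],-1],
    [[0,0,-0.12],[0,0,0],-1],
    [[0,0,-0.12],[0,0,0],-1],
    [[0,0,-0.12],[0,0,0],-1],
    [[0.05,0,-0.08],[0,0,0],-1],
    [[0.08,0,0],[0,0,0],-1],
    [[0,0,0],[0,0,0],-1],
  ],
)

```text
time_s: 19.95
ee_pos: [0.4928, -0.4046, 0.2408]
tool_rot: [[-0.995, 0.095, 0.011], [0.095, 0.995, -0.019], [-0.012, -0.017, -1.0]]
contact_force: [0.7, 1.2, -0.7]
opening: 0.0856
```

Call:
apply_moves(
  targets=[
    [[0.1,-0.05,0],[0,0,0],-1],
    [[0.1,-0.05,0],[0,0,0],-1],
    [[0.1,-0.05,0],[0,0,0],-1],
    [[0.05,-0.05,0],[0,0,0],-1],
    [[0,0,0],[0,0,0],-1],
    [[0,0,0],[0,0,0],-1],
    [[0,0,0],[0,0,0],-1],
    [[0,0,0],[0,0,0],-1],
    [[0,0,0],[0,0,0],-1],
    [[0,0,0],[0,0,0],-1],
  ],
)

```text
time_s: 20.95
ee_pos: [0.3846, -0.4542, 0.2433]
tool_rot: [[-0.996, 0.089, 0.016], [0.089, 0.996, -0.021], [-0.018, -0.02, -1.0]]
contact_force: [0.4, -0.7, 0.3]
opening: 0.0854
```

Run:
```python
from h import *
from workcell import bot
np.set_printoptions(precision=4,suppress=True)
for n in("side","top"):
    im=bot.get_image(n);cv2.imwrite(f"pics/f_{n}.png",im["color"])
    P=cloud(im).reshape(-1,3);c=im["color"].astype(int).reshape(-1,3)
    for k,(x,y) in {"L":(.389,.1915),"R":(.462,-.1975),"Lf":(.615,.1975),"Rf":(.689,-.189)}.items():
        w=(c.min(1)>130)&(abs(P[:,0]-x)<.02)&(abs(P[:,1]-y)<.02)&(P[:,2]>.03)&(P[:,2]<.1)
        if w.sum(): print(n,k,w.sum(),np.median(P[w],0))
    h=(c.max(1)<70)&(P[:,2]>.035)&(P[:,2]<.09)&(abs(P[:,0]-.54)<.11)&(abs(P[:,1]+.412)<.08)
    if h.sum(): print(n,"housing",h.sum(),cv2.minAreaRect(P[h][:,:2].astype(np.float32)),[round(float(np.percentile(P[h&m][:,2],95)),4) for m in((P[:,0]<.5),(P[:,0]>.58)) if (h&m).sum()])
```

```text
side R 373 [ 0.462  -0.1981  0.0642]
side Lf 188 [0.6144 0.1971 0.0627]
side Rf 345 [ 0.6888 -0.189   0.0636]
side housing 2327 ((0.5358063578605652, -0.4129762649536133), (0.05437355116009712, 0.13934427499771118), 84.63029479980469) [0.0622, 0.0622]
top L 235 [0.3893 0.1912 0.0656]
top R 238 [ 0.462  -0.1975  0.0641]
top Lf 204 [0.6165 0.1957 0.0634]
top Rf 196 [ 0.69   -0.1878  0.0645]
top housing 811 ((0.5360665321350098, -0.41014906764030457), (0.05204126611351967, 0.14114373922348022), 84.10470581054688) [0.0643, 0.0646]
```

View pics/f_side.png

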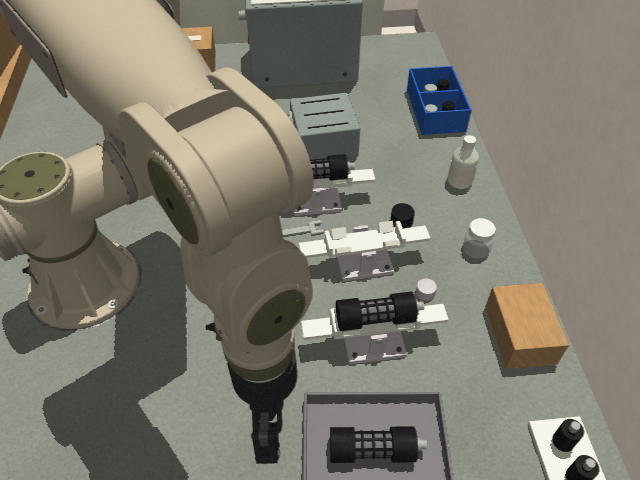

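View pics/f_top.png

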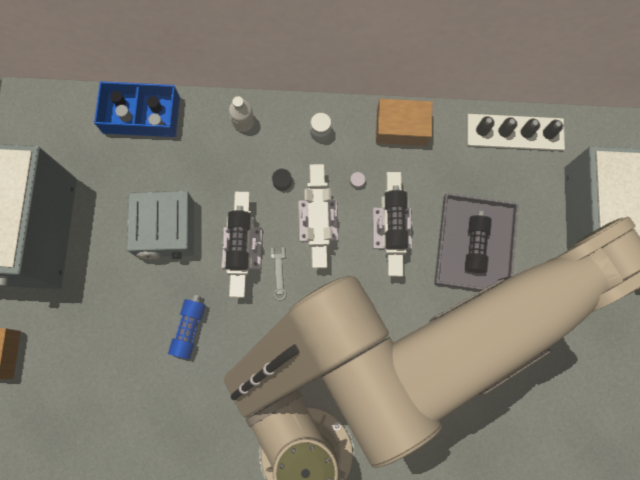

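The housing lies flat in the tray at (375,445) in the side view and (478,243) in the top view, with both caps reading the same height. The two sound housings are level in their cradles, and the small parts I can see are where they started.

```bash
python3 -c "
from workcell import bot
print(bot.close_job(),bot.sense()['time_s'])"
```

```text
the job is handed in; nothing more can be done
the job is handed in; nothing more can be done
```

The loose housing was the one in the middle cradle. It now lies flat inside the grey tray, and the job was handed in at about 21 s of the 72 s allowed.

- **Finding it:** I pressed the near tabs of the left and middle cradles. The left one swung back level, with its tab at 0.065 m. The middle one was still tipped more than a second after release, with nothing touching it. I did not press the right cradle, because the loose one was already found.
- **Moving it:** I gripped the housing by the waist at 90 N and carried it to the tray. I lowered it until the floor took about half its weight, then opened the fingers slowly. About 2.5 N was still on the gripper just before that, so it may have settled a millimetre or so.
- **Last checks:**
  - **Housing in the tray:** both end caps read the same height, about 0.062 m from the side camera and 0.064 m from the top, so it lies flat, clear of the walls.
  - **Sound cradles:** the left and right tabs read 0.063–0.066 m, which is level.
  - **Small parts:** the wrench, spare cap and end plug look unmoved. The arm hid the fitting in the last pictures, but it was standing in place just after I released the housing.
  - **Robot:** the gripper was open and touching nothing.

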